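Load the tin roller from the gravity lane

TASK

One of the two sloped lanes holds stout paint tins, the other slim ones. Lift the front tin out of the stout-tin lane, so that the next stout tin rolls down to the front stop, and lay the lifted tin on the two rubber rollers of the tin roller, resting between them, lying along them and about the middle of their length. Set it down rather than drop it, and let go.

Things in the scene. Friction and masses are not known exactly. Their poses are not given: they have to be found in the camera images.
- tin1_center (a point): Centre of the front stout paint tin (0.19-0.33 kg): closed steel cylinder 60 mm in diameter, 58 mm long, paper label, lying on its side in the sloped lane against the front stop. Its y axis is the tin's axis (level, across the lane); it may be turned about y. Grip from above by the flat ends (58 mm apart), free but for the lane's rims, whose tops lie 24 mm below this point.
- tin2_center (a point): Centre of the second stout tin, the same kind, directly behind the first and touching it. It rolls down to the stop by itself once the front tin is lifted out. Its y axis is the tin's axis. A third lies behind it and follows.
- lane_front (a point): Where a stout tin's centre lies at the front stop of its lane: 30 mm above the floor, 30 mm behind the stop. x level, up the lane (it falls 8 degrees toward -x), y across, z up. The lane: fixed aluminium chute 74 x 250 mm on a dark foot, 6 mm rims 62 mm apart, 32 mm stop at the low end. A like lane holds slim tins (44 mm in diameter, 58 mm long): not those.
- seat (a point): Where a stout tin's centre lies on the tin roller, midway along and between the rollers. y along the rollers, x level across, z up. A fixed low grey box 130 x 180 x 34 mm with two parallel black rubber rollers on top, 20 mm in diameter, 140 mm long, axes 44 mm apart (not turning). Roller tops lie 23 mm below this point, a resting tin's underside 30 mm, end brackets (at y +-76 mm) 27 mm.
Not all that is in view belongs to the job. Leave any green look-alike of the part that bears tin1_center alone.

How it is judged (in metres and radians):
On the way:
1. the front stout tin is lifted clear of the lane, 60 mm or more above its place at the stop (z of tin1_center in the frame of lane_front above 0.06 m), for 0.1 s.
At the end, for the whole second after the job is handed in: The stout tin that was in front lies at rest on the two rollers, in the groove between them (within 10 mm across and in height), within 25 mm of the middle of their length and within 11 degrees of their direction; the second stout tin rests at the front stop of its lane (within 15 mm) (x of tin1_center in the frame of seat between -0.01 and 0.01 m and y of tin1_center in the frame of seat between -0.025 and 0.025 m and z of tin1_center in the frame of seat between -0.01 and 0.01 m and angle between the y axis of tin1_center and the y axis of seat, either way round below 0.2 rad and linear speed of each of tin1, tin2 below 0.03 m/s and distance between tin2_center and lane_front below 0.015 m); the robot touches nothing.
It fails at once if the tin is dropped or thrown (it moves faster than 0.8 m/s out of the fingers) (linear speed of tin1 above 0.8 m/s and contact force between the fingers and tin1 below 0.5 N).
It also fails if it takes over 38 s, if anything falls off the work surface, if the arm or the gripper's body presses on something with over 40 N, if the wrist force passes 120 N, or if a joint passes its speed limit or range.

ROBOT

A 6-joint arm with a two-finger parallel gripper is mounted at the origin on the work surface. World frame = base frame: x ahead of the robot, y to its left, z up, the work surface at z = 0. Lengths are in mm, angles in rad, forces in N, time in s.
With the tool pointing down it reaches from about 300 to 775 mm from the base axis. Payload 14.6 kg.
Tool frame: the origin (TCP) lies between the finger pads; the fingertips stand 19 mm ahead of it and the grasp point (between the pads) is the TCP; z points along the fingers, y is the line along which they close (so a half turn about z gives the same grasp; the last joint's range is limited). The gripper opens to 94 mm and grips with 3 to 60 N. Pads are 16 mm wide; open, the fingers measure 119 mm over their backs; the gripper's body (75 mm by 177 mm) begins 78 mm behind the grasp point.
Start: joints at [-1.264, 0.3, 1.521, -0, 1.321, -0.067], TCP at [200.828, -512.013, 224.446] pointing down, gripper open.
Joint ranges: [-3.03, 3.03], [-0.79, 2.21], [0.23, 2.52], [-1.04, 4.18], [0, 3.07], [-2.55, 2.55]. Speed limits (rad/s): [2.22, 2.22, 2.57, 3.14, 3.14, 3.14].

INTERFACE

Orientations are given as [roll, pitch, yaw] about the fixed x, y, z axes, in that order (R = Rz(yaw) Ry(pitch) Rx(roll)).
In Python, from cell import monitor, imaging, job, find_in, trace gives the robot as it stands. The module is installed in compiled form; this text tells all that it offers.
- The arm moves only by the tool arm_command, never from a script. Its argument "steps" is a list of rows, each a list of 5 numbers: the opening, from 0 (shut) to 1 (fully open), then the shift along the tool's x, y, z in mm, then the turn about the tool's z in degrees. In form: [[gripper, dx, dy, dz, turn], ...]. A call has 1 to 20 rows; each row is the pose to reach, as a shift and turn from the pose commanded when the call began, along the tool's axes at that moment; what a row does not reach only later rows make up. A row lasts 1/8 s, in which the tool goes at most 62.5 mm and 10.7 degrees, less where a joint would pass 70% of its speed; a pose out of reach is approached as far as the arm can. A call with a gripper value outside its range is refused whole. The fingers move at their own pace and stop on an object; "force" is the grip in N (left out, the last holds). Time passes only in rows, so rows that repeat a pose let the fingers close. It gives the time, the measured TCP pose, the force, the opening and the grip force at its end, in the units of the state.
- monitor.read_state(): the state, without advancing time (a new reading comes with each control period).
- imaging.camera(name): name is "side" or "top" or "wrist"; returns a dict with "img" (400x640x3 uint8, red, green, blue), "mtx" (3x3 intrinsics, pixels), "view" (4x4, takes a point from world to camera coordinates). Camera axes: x right, y down, z forward; pixel columns grow to the right and rows downward; lengths in mm; the calibration is good to about 2 mm. A picture is of the moment at which its call begins. There is no depth.
- job.sign_off(): hands the job in; it is judged then, once.
Trained networks look in a picture, given as the dict that the camera call returned (one of the last four; its "shot" number tells which), for a name from the list of things; names that differ only in an ending like _2 or _b are one class to them, and where a whole thing is asked for, a point or a joint stands for the part that bears it (a point fixed in the world has none). Each returns a list of dicts, best first, with "p" (0 to 1); they miss things now and then, are a little off and sometimes report something else, mostly with a low value. They report only what shows in the picture. A call takes as long as a camera call. They do not tell look-alikes from the thing itself.
- find_in(picture, target): "rect" ([centre column, centre row, width, height] in pixels, round what is visible of it).
- trace(picture, target): "region" (400x640 bool, what is visible of it) and "rect" ([centre column, centre row, width, height] in pixels, round what is visible of it).
The state is a dict: "clock": time; "joints": joint angles; "qd": joint speeds; "effort": joint torques, N m; "eef_pos": TCP position; "eef_rot": TCP orientation; "wrist_force": force on the tool from outside, world axes, zero at the start; "moment": the same for the moment, N m; "finger_gap": finger opening in mm; "finger_force": force on a finger pad.
Only numpy, scipy, OpenCV 4.12 (cv2) and the standard library are available. Lean on these libraries where they do the work, as an engineer would, in place of code of your own. Each camera call takes 0.05 s, during which the arm holds its last target. There are 200 camera calls.

## Working session

There is one attempt and no reset: what is moved stays moved. The work goes in short steps, Python scripts to look and compute and a tool call to move; the robot and the scene stay as the last step left them, time stands still between calls to the robot, and variables do not carry over. Pictures are saved under pics/ and viewed, at most 10 in all, crops included, and the job is handed in when it is done.

Besides the shell and the picture viewer there is one more tool, called after "Emit:" as name(argument=value, ...) on one line, values as JSON. arm_command: Moves the arm, as the interface text tells. Its arguments: {"type":"object","properties":{"steps":{"type":"array","items":{"type":"array","items":{"type":"number"}}},"force":{"type":"number"}},"required":["steps"]}

```bash
mkdir -p pics; cat > h.py <<'E'
import numpy as np, cv2
from cell import monitor, imaging, job, find_in, trace
def save(n,im,s=1,crop=None):
    im=im[:,:,::-1]
    if crop: im=im[crop[1]:crop[3],crop[0]:crop[2]]
    cv2.imwrite(f'pics/{n}.png',cv2.resize(im,None,fx=s,fy=s,interpolation=cv2.INTER_CUBIC))
def proj(c,P):
    P=np.atleast_2d(P); q=(c['view']@np.c_[P,np.ones(len(P))].T)[:3]; u=c['mtx']@q
    return (u[:2]/u[2]).T
def onplane(c,uv,z):
    R=c['view'][:3,:3];t=c['view'][:3,3]; o=-R.T@t
    d=R.T@np.linalg.inv(c['mtx'])@np.array([uv[0],uv[1],1.]); return o+d*(z-o[2])/d[2]
E
python3 - <<'E'
from h import *
ims=[]
for n in ('top','side'):
    c=imaging.camera(n); ims.append(c['img'])
    print(n,(-c['view'][:3,:3].T@c['view'][:3,3]).round())
    for t in ('tin1_center','lane_front','seat'):
        try:
            for d in find_in(c,t)[:6]: print(t,round(d['p'],2),np.round(d['rect']),onplane(c,d['rect'][:2],70).round())
        except Exception as e: print(t,e)
    save(n,c['img'],1.25)
E
```

```text
top [ 411.  -76. 1133.]
tin1_center 0.93 [442. 250.  32.  30.] [ 358. -351.   70.]
tin1_center 0.78 [418. 201.  34.  27.] [ 469. -295.   70.]
tin1_center 0.75 [467. 176.  29.  30.] [ 531. -409.   70.]
tin1_center 0.63 [362. 157.  32.  30.] [ 573. -163.   70.]
lane_front 0.8 [414. 161.  38. 111.] [ 565. -284.   70.]
seat 0.74 [187. 148.  78.  64.] [590. 256.  70.]
side [-20. 698. 604.]
tin1_center 0.91 [310. 195.  28.  30.] [532. -93.  70.]
tin1_center 0.82 [365. 166.  26.  25.] [ 491. -338.   70.]
tin1_center 0.41 [337. 169.  87.  62.] [ 551. -273.   70.]
lane_front 0.93 [337. 170.  86.  62.] [ 550. -271.   70.]
seat 0.92 [190. 278. 103.  73.] [542. 315.  70.]
```

View pics/top.png

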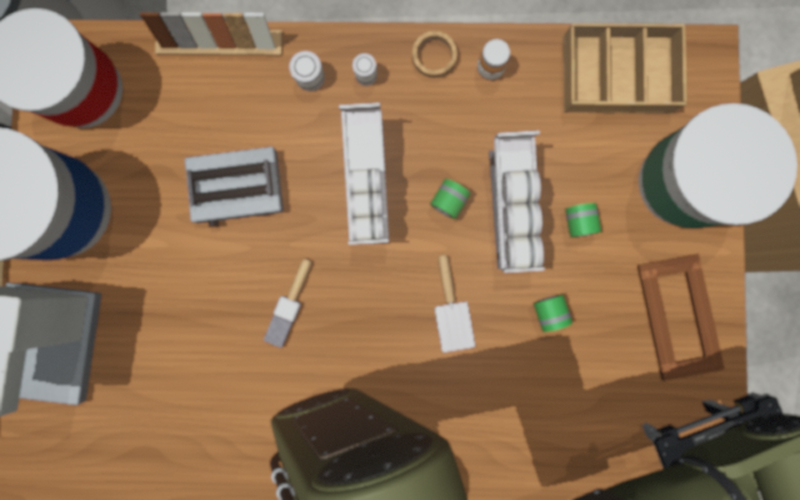

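View pics/side.png

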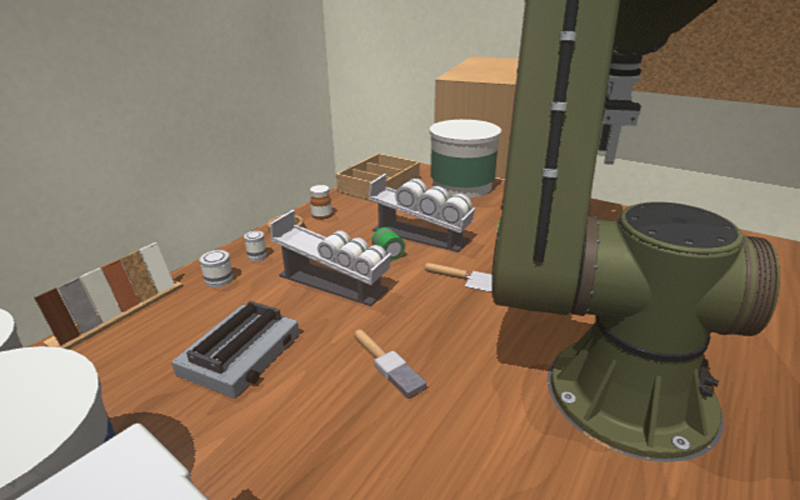

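The two candidates in the top view (800-px picture) are the left lane (367,205), tins spaced ~24 px (about 44 mm), and the right lane (520,220), tins spaced ~33 px (about 60 mm). The right lane fits the stout tins, and its front tin is at about (523,252). The green tins at (450,198), (583,220) and (553,313) are decoys. The roller is at (233,185).

```bash
python3 - <<'E'
from h import *
t=imaging.camera('top'); s=imaging.camera('side')
def tri(a,b):
    Ps=[c['mtx']@c['view'][:3] for c in (t,s)]
    X=cv2.triangulatePoints(Ps[0],Ps[1],np.array(a,float),np.array(b,float)); X=X[:3,0]/X[3]
    return X.round(1),[(proj(c,X)[0]-p).round(1) for c,p in ((t,a),(s,b))]
print('tin',tri((418,201),(365,166)))
for d in find_in(t,'tin2_center')+find_in(s,'tin2_center'): print(np.round(d['rect'],1),round(d['p'],2))
r=trace(t,'seat')[0]['region']; 
print('box',cv2.minAreaRect(np.argwhere(r)[:,::-1].astype(np.int32)))
g=t['img'].max(2); dark=(r&(g<75)).astype(np.uint8)
n,l,st,ce=cv2.connectedComponentsWithStats(dark)
for i in range(1,n):
    if st[i,4]>40:
        q=np.argwhere(l==i)[:,::-1].astype(np.float32); print(st[i],ce[i].round(1),cv2.minAreaRect(q))
R=trace(t,'lane_front')
for d in R: print('lane',d['p'],cv2.minAreaRect(np.argwhere(d['region'])[:,::-1].astype(np.int32)))
save('crop',t['img'],4,(260,80,450,225)); save('seat',t['img'],6,(140,110,235,190))
print(monitor.read_state())
E
```

```text
tin (array([ 467.9, -289.6,   95.2]), [array([0.2, 0.4]), array([-0.4,  0. ])])
[418.3 173.2  30.6  26.1] 0.9
[345.4 162.1  24.8  23.8] 0.92
box ((187.1312255859375, 149.33258056640625), (57.48830795288086, 75.20710754394531), 83.0887680053711)
[153 132  59  31 708] [179.5 146.4] ((181.892333984375, 146.63845825195312), (24.558876037597656, 57.42808151245117), 82.87498474121094)
lane 0.67 ((412.2632751464844, 160.32008361816406), (111.68574523925781, 40.5303840637207), 88.4377670288086)
{'clock': 0.7, 'joints': array([-1.26360383e+00,  2.99918057e-01,  1.52099322e+00,  5.24767755e-06,
        1.32067734e+00, -6.66105071e-02]), 'qd': array([ 0.00045697,  0.00015812,  0.00031755,  0.00118215, -0.00052195,
        0.00023156]), 'effort': array([ 5.12568495e-04, -5.31575310e+01, -3.52881575e+01,  7.09448266e-02,
        2.13107985e-02, -4.84534269e-05]), 'eef_pos': array([ 200.82990188, -512.02162597,  224.43854448]), 'eef_rot': array([ 3.14158828e+00, -4.80398859e-06,  3.73801708e-01]), 'wrist_force': array([ 0.52596938, -0.25685087, -0.15972163]), 'moment': array([-0.02127032,  0.00280703, -0.05241087]), 'finger_force': 0.0, 'finger_gap': 94.14521017999327}
```

View pics/crop.png

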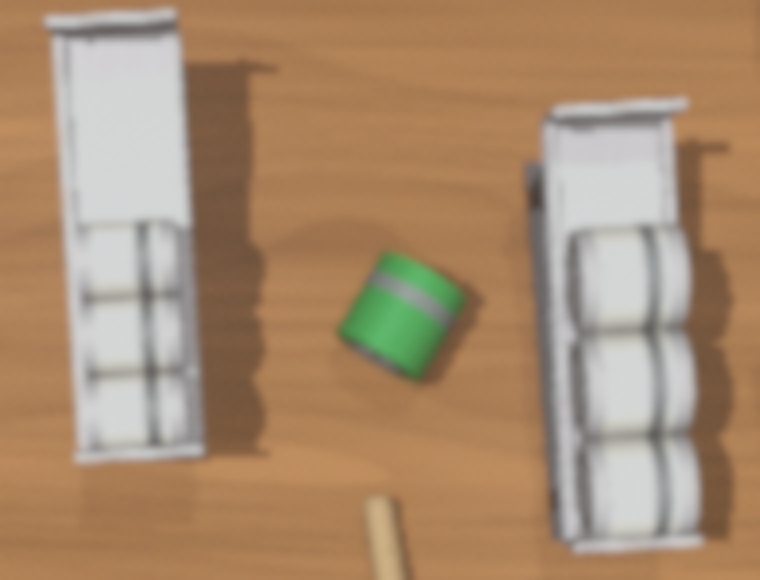

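View pics/seat.png

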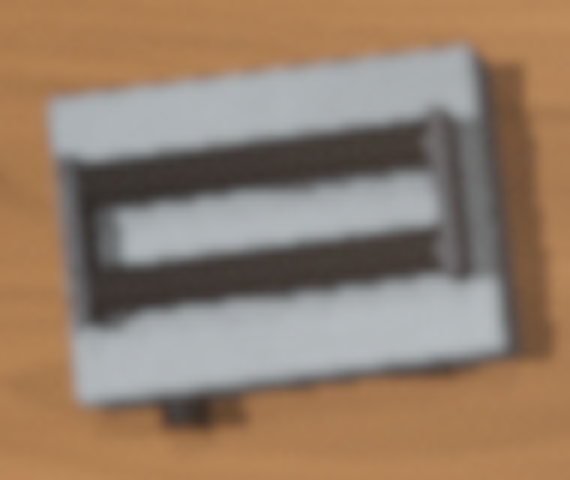

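The crop confirms it. The right lane's tins are visibly larger, and its front tin at the stop is at full-image (419,202). The roller axis is turned about +6.7° and the lane about +2°. I'm moving above the tin for a close look.

Emit:
arm_command(steps=[[1,55,-18,0,4],[1,110,-36,0,8],[1,165,-55,0,12],[1,220,-73,0,16],[1,275,-91,0,19],[1,330,-109,0,19],[1,330,-109,0,19],[1,330,-109,0,19],[1,330,-109,0,19]])

```text
clock: 1.82
eef_pos: [467.5, -290.9, 224.5]
eef_rot: [3.141, 0.0, 0.041]
wrist_force: [-0.0, 0.2, 0.4]
finger_gap: 93.8
finger_force: 0.0
```

```bash
python3 - <<'E'
from h import *
w=imaging.camera('wrist'); s=imaging.camera('side')
st=monitor.read_state(); print(st['eef_pos'],st['eef_rot'],st['clock'])
print((-w['view'][:3,:3].T@w['view'][:3,3]).round())
for t in ('tin1_center','lane_front'):
    for d in find_in(w,t): print(t,round(d['p'],2),np.round(d['rect'],1))
print([np.round(d['rect'],1) for d in find_in(s,'seat')])
for z in (70,95): print(proj(w,[468,-290,z]))
A=np.hstack([cv2.resize(s['img'][180:320,120:260],(560,560))]); cv2.imwrite('pics/sseat.png',A[:,:,::-1])
save('w1',w['img'],1.25)
E
```

```text
[ 467.60808878 -290.83478059  224.59685882] [ 3.14145888e+00 -1.49355440e-04  4.06335667e-02] 1.925
[ 550. -287.  386.]
tin1_center 0.79 [454.9 115.5  66.9  69.6]
tin1_center 0.75 [323.5 192.1  71.8  63.5]
tin1_center 0.69 [379.4 275.5  60.9  70.4]
tin1_center 0.63 [195.1  64.5  87.   93.2]
lane_front 0.66 [317.7 113.   94.4 225.6]
[array([189.1, 278.2, 100.7,  76.3])]
[[325.43662589 186.24273607]]
[[325.44112536 193.24824883]]
```

View pics/w1.png

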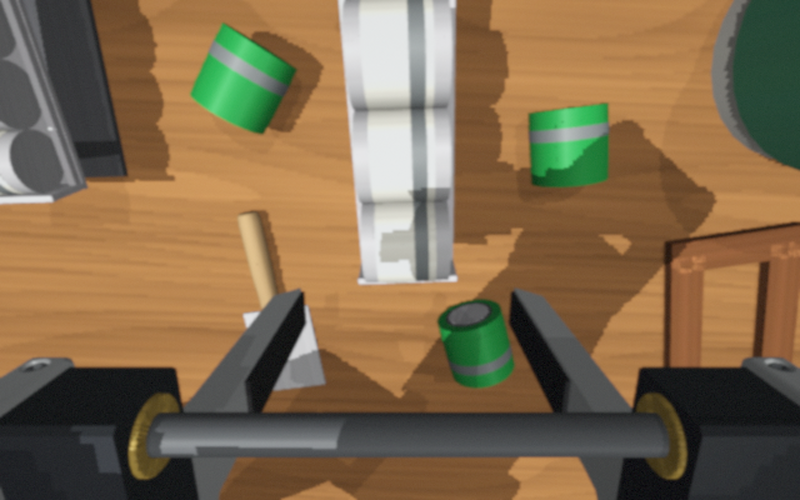

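View pics/sseat.png

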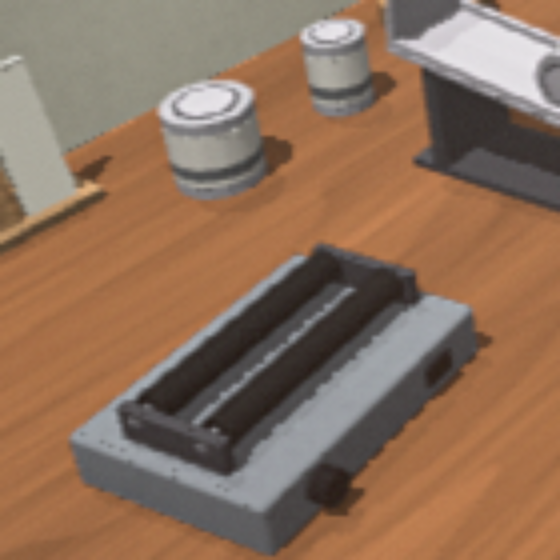

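The front stout tin sits at about (407,240) in this 800-px picture. The lane is turned another ~2.4° from the tool yaw, so its yaw is about 4.7°. In the side crop the roller ends are at (140,398), (335,262), (222,425) and (400,285).

```bash
python3 - <<'E'
from h import *
t=imaging.camera('top'); s=imaging.camera('side'); w=imaging.camera('wrist')
def tri(c1,a,c2,b):
    X=cv2.triangulatePoints(c1['mtx']@c1['view'][:3],c2['mtx']@c2['view'][:3],np.array(a,float),np.array(b,float)); X=X[:3,0]/X[3]
    return X.round(1),(proj(c2,X)[0]-b).round(1)
print('t1',tri(t,(418,201),s,(365,166)),tri(w,(325,192),s,(365,166)))
print('t2',tri(t,(418.3,173.2),s,(345.4,162.1)),tri(w,(322,124),s,(345.4,162.1)))
P=[tri(t,a,s,b)[0] for a,b in (((153.3,140.8),(155,279.5)),((211.7,133.3),(203.75,245.5)),((155.8,159.2),(175.5,286.3)),((213.3,151.3),(220,251.3)))]
for p in P: print(p)
print('mean',np.mean(P,0))
B=np.array([onplane(t,(148.7,126.7),34),onplane(t,(218.3,117.5),34),onplane(t,(225,168.3),34),onplane(t,(153.3,177.5),34)])
print(B.round(),B.mean(0),np.linalg.norm(B-np.roll(B,1,0),axis=1).round(), [np.degrees(np.arctan2(-(d:=B[i]-B[j])[0],d[1])).round(1) for i,j in ((0,1),(3,2))])
E
```

```text
t1 (array([ 467.9, -289.6,   95.2]), array([-0.4,  0. ])) (array([ 468. , -289.9,   94.8]), array([-0.4,  0.1]))
t2 (array([ 533.4, -290.5,   91.9]), array([0., 0.])) (array([ 529.5, -283.8,   95.5]), array([ 0.1, -0. ]))
[610.9 345.3  55.8]
[629.8 203.   47.3]
[564.3 336.3  54.2]
[584.9 197.6  45.4]
mean [597.475 270.55   50.675]
[[648. 365.  34.]
 [673. 192.  34.]
 [546. 172.  34.]
 [521. 348.  34.]] [597.15123914 269.02877618  34.        ] [128. 175. 128. 178.] [np.float64(8.2), np.float64(8.0)]
```

Emit:
arm_command(steps=[[1,0,1,30,-1],[1,0,1,60,-2],[1,0,1,90,-2.5],[1,0,1,110,-2.5],[1,0,1,122,-2.5],[1,0,1,129,-2.5],[1,0,1,129,-2.5],[1,0,1,129,-2.5]], force=20)

```text
clock: 3.22
eef_pos: [468.5, -291.2, 96.1]
eef_rot: [3.141, -0.001, 0.086]
wrist_force: [0.5, -0.6, 1.5]
finger_gap: 93.8
finger_force: 0.0
```

```bash
python3 - <<'E'
from h import *
s=imaging.camera('side'); w=imaging.camera('wrist')
A=np.hstack([cv2.resize(s['img'][110:230,290:440],(400,320)),cv2.resize(w['img'],(400,320))]); cv2.imwrite('pics/g.png',A[:,:,::-1])
E
```

```text
(no output)
```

View pics/g.png

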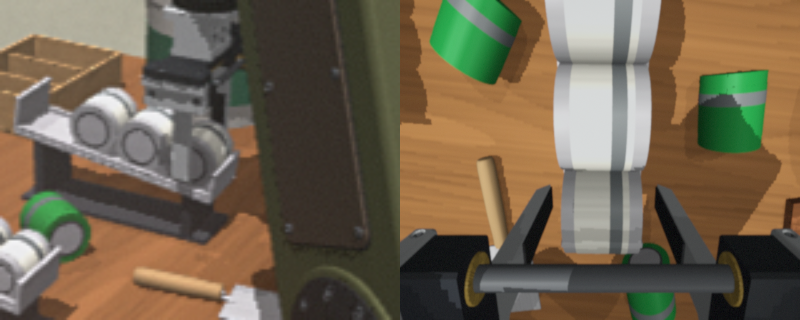

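The side view suggests the finger may be a few mm up-lane of the tin centre. I'll fit the tin row silhouettes to settle it.

```bash
python3 - <<'E'
from h import *
from scipy.optimize import least_squares
t=imaging.camera('top'); w=imaging.camera('wrist')
yaw=.085; ex=np.array([np.cos(yaw),np.sin(yaw),0]); ey=np.array([-np.sin(yaw),np.cos(yaw),0]); th=np.linspace(0,2*np.pi,181)
def rows(c,x,z,k):
    C=np.array([x,-290.5,z])+60*k*(ex*np.cos(.1396)+np.array([0,0,np.sin(.1396)]))
    P=C+30*(np.outer(np.cos(th),ex)+np.outer(np.sin(th),[0,0,1])); r=proj(c,P)[:,1]; return r.min(),r.max()
obs=[(w,2,1,78),(w,1,1,212),(w,0,1,316),(t,2,0,137),(t,2,1,162.5),(t,1,1,189.25),(t,0,1,213.75)]
f=lambda p:np.array([(rows(c,p[0],p[1],k)[m]-v)*(1 if c is t else .3) for c,k,m,v in obs])
for use in (slice(0,3),slice(3,7),slice(0,7)):
    r=least_squares(lambda p:f(p)[use],[468,92],diff_step=1e-3); print(r.x.round(1),f(r.x).round(2))
E
```

```text
[469.8  93.5] [ 0.   -0.01  0.01 -1.94 -1.05 -1.63 -0.15]
[469.2  74.5] [ 1.14 -3.26 -6.01 -0.03  0.38 -0.68  0.33]
[468.5  90.5] [ 1.15  0.2  -0.39 -1.08 -0.27 -0.93  0.48]
```

The fit gives x≈469 and z≈92, so the gripper is centred. I'll lower 2 mm and close.

Emit:
arm_command(steps=[[1,0,0,2,0],[0,0,0,2,0],[0,0,0,2,0],[0,0,0,2,0],[0,0,0,2,0],[0,0,0,2,0],[0,0,0,2,0],[0,0,0,2,0]], force=20)

```text
clock: 4.42
eef_pos: [468.3, -291.0, 93.5]
eef_rot: [-3.141, 0.0, 0.086]
wrist_force: [-0.2, 1.9, 1.8]
finger_gap: 57.9
finger_force: 20.0
```

Emit:
arm_command(steps=[[0,0,0,-10,0],[0,0,0,-30,0],[0,0,0,-55,0],[0,0,0,-80,0],[0,0,0,-105,0],[0,0,0,-120,0],[0,0,0,-120,0],[0,0,0,-120,0]])

```text
clock: 5.42
eef_pos: [468.0, -290.9, 212.5]
eef_rot: [-3.141, 0.001, 0.086]
wrist_force: [-0.3, 0.3, -2.7]
finger_gap: 57.8
finger_force: 20.0
```

Emit:
arm_command(steps=[[0,4,-20,0,0],[0,13,-60,0,0],[0,24,-110,0,0],[0,35,-160,0,-1],[0,46,-210,0,-1],[0,56,-260,0,-2],[0,67,-310,0,-2],[0,78,-360,0,-3],[0,89,-410,0,-3.2],[0,100,-460,0,-3.2],[0,109,-505,0,-3.2],[0,116,-535,0,-3.2],[0,120,-550,0,-3.2],[0,120,-553,0,-3.2],[0,120,-553,0,-3.2],[0,120,-553,0,-3.2]])

```text
clock: 7.42
eef_pos: [540.5, 269.3, 213.6]
eef_rot: [3.142, -0.0, 0.141]
wrist_force: [-0.3, -0.2, -1.5]
finger_gap: 57.6
finger_force: 20.0
```

```bash
python3 - <<'E'
from h import *
w=imaging.camera('wrist')
for d in find_in(w,'seat'): print(d['p'],d['rect'])
im=w['img'].copy(); a=np.radians(8.1); ey=np.array([-np.sin(a),np.cos(a),0]);ex=np.array([np.cos(a),np.sin(a),0])
C=np.array([597,269.5,46])
for sx in(-22,22):
    for sy in(-70,70):
        p=C+sx*ex+sy*ey; u=proj(w,p)[0]; print(sx,sy,u.round(1)); cv2.drawMarker(im,tuple(int(v) for v in u),(255,0,0),0,8)
save('w2',im,1.25)
t=imaging.camera('top')
for d in find_in(t,'tin2_center'): print(round(d['p'],2),np.round(d['rect']))
E
```

```text
0.79 [329.1, 123.8, 194.9, 147.3]
-22 -70 [406.1 149.6]
-22 70 [262.4 149.9]
22 -70 [409.1 102.8]
22 70 [259.8 103. ]
0.65 [419. 201.  31.  23.]
```

View pics/w2.png

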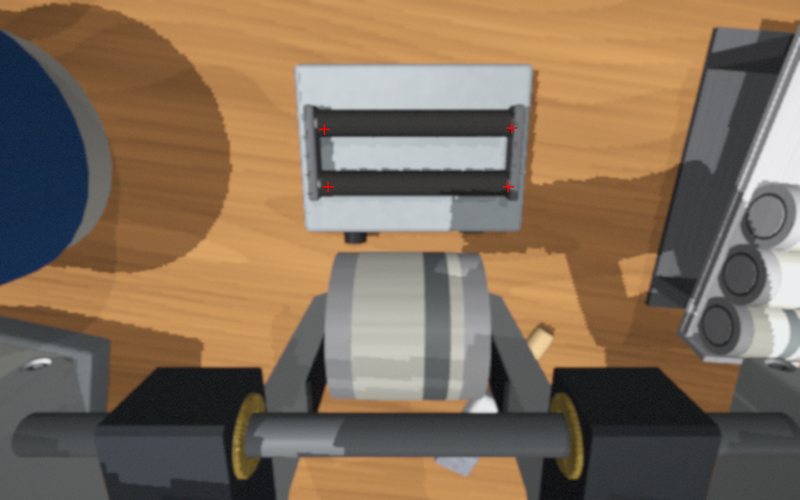

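The rollers are parallel to the tool, with axes at rows ~123 and ~183 and centre column ~416 in the picture. My markers sit about 5 px low, so I'll solve the small correction.

```bash
python3 - <<'E'
from h import *
from scipy.optimize import least_squares
w=imaging.camera('wrist'); a=.141; ex=np.array([np.cos(a),np.sin(a),0])
f=lambda p:np.r_[proj(w,[p+22*ex,p-22*ex]).ravel()-np.array([332.8,98.4,332.8,146.4])]
print(least_squares(f,[597,269,46]).x.round(1))
for z in(42,46,50): print(z,least_squares(lambda q:f(np.r_[q,z]),[597,269]).x.round(1))
# intensity profile across rollers for spacing check
g=w['img'][60:190,325:340].mean((1,2)); print((np.where(g<60)[0]+60).tolist())
print(monitor.read_state()['eef_pos'])
E
```

```text
[600.8 272.2  51.8]
42 [600.2 271.9]
46 [600.5 272. ]
50 [600.7 272.1]
[89, 90, 91, 92, 93, 94, 95, 96, 97, 98, 99, 100, 101, 102, 103, 104, 105, 106, 107, 137, 138, 139, 140, 141, 142, 143, 144, 145, 146, 147, 148, 149, 150, 151, 152, 153, 154, 155]
[540.50167354 269.89750783 213.53767394]
```

Emit:
arm_command(steps=[[0,15,2,0,0],[0,40,4,0,0],[0,59,6,10,0],[0,59,6,35,0],[0,59,6,65,0],[0,59,6,90,0],[0,59,6,105,0],[0,59,6,113,0],[0,59,6,113,0],[0,59,6,113,0],[0,59,6,113,0]])

```text
clock: 9.05
eef_pos: [600.0, 272.7, 101.2]
eef_rot: [-3.141, -0.001, 0.142]
wrist_force: [-0.4, 0.6, -2.4]
finger_gap: 57.7
finger_force: 20.0
```

```bash
python3 - <<'E'
from h import *
s=imaging.camera('side'); w=imaging.camera('wrist')
A=np.hstack([cv2.resize(s['img'][180:320,110:270],(480,420)),cv2.resize(w['img'][:,140:500],(320,356))[:420] if 0 else cv2.copyMakeBorder(cv2.resize(w['img'][:,140:500],(320,356)),0,64,0,0,0)]); cv2.imwrite('pics/s2.png',A[:,:,::-1])
E
```

```text
(no output)
```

View pics/s2.png

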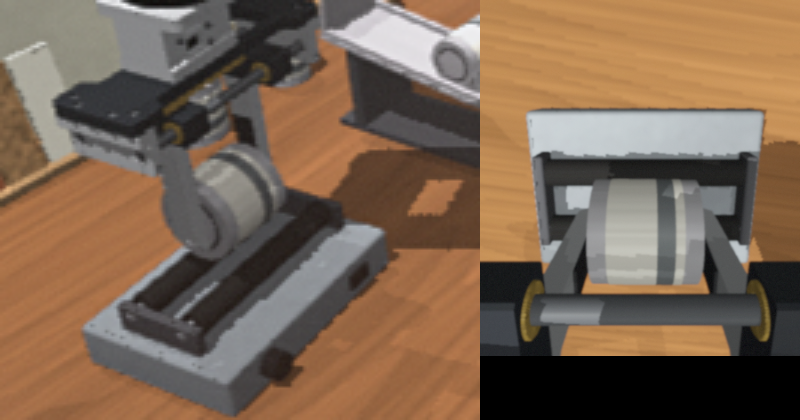

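The tin (centre column 646) is midway between the brackets (545 and 748) and above the groove. I'll lower it slowly until the force shows contact.

Emit:
arm_command(steps=[[0,0,0,5,0],[0,0,0,10,0],[0,0,0,13,0],[0,0,0,14,0],[0,0,0,14,0],[0,0,0,14,0]])

```text
clock: 9.9
eef_pos: [599.8, 272.6, 86.6]
eef_rot: [-3.142, -0.0, 0.142]
wrist_force: [0.1, 0.0, -2.5]
finger_gap: 57.8
finger_force: 20.0
```

Emit:
arm_command(steps=[[0,0,0,1,0],[0,0,0,2,0],[0,0,0,3,0],[0,0,0,3,0]])

```text
clock: 10.4
eef_pos: [599.9, 272.6, 85.0]
eef_rot: [-3.141, -0.001, 0.142]
wrist_force: [-7.0, -3.4, 10.4]
finger_gap: 58.2
finger_force: 20.0
```

Contact came at about z=85, with a sideways force of −7 N along x, so the groove lies slightly towards −x. I'll ease that way.

Emit:
arm_command(steps=[[0,-1,0,0,0],[0,-2,0,0,0],[0,-2,0,0,0]])

```text
clock: 10.78
eef_pos: [599.1, 272.6, 84.7]
eef_rot: [-3.141, -0.004, 0.142]
wrist_force: [6.4, 1.4, 4.6]
finger_gap: 57.8
finger_force: 20.0
```

Emit:
arm_command(steps=[[0,0.8,0,0,0],[0,0.8,0,0.5,0],[0,0.8,0,0.5,0]])

```text
clock: 11.15
eef_pos: [599.3, 272.6, 84.6]
eef_rot: [-3.141, -0.003, 0.142]
wrist_force: [-1.9, -2.6, 11.5]
finger_gap: 57.9
finger_force: 20.0
```

The tin is seated against both rollers: the side force is near zero and about 11 N pushes up. I'll release it and retreat.

Emit:
arm_command(steps=[[0.68,0,0,0,0],[0.75,0,0,0,0],[0.9,0,0,0,0],[0.9,0,0,0,0],[0.9,0,0,-15,0],[0.9,0,0,-45,0],[0.9,0,0,-90,0],[0.9,-40,0,-130,0],[0.9,-80,0,-130,0],[0.9,-80,0,-130,0],[0.9,-80,0,-130,0]])

```text
clock: 12.52
eef_pos: [519.9, 261.3, 213.8]
eef_rot: [-3.141, -0.001, 0.142]
wrist_force: [0.4, -0.7, -0.1]
finger_gap: 84.6
finger_force: 0.0
```

```bash
python3 - <<'E'
from h import *
w=imaging.camera('wrist'); t=imaging.camera('top')
A=np.hstack([cv2.resize(w['img'],(480,300)),cv2.resize(t['img'][90:230,340:450],(236,300))]); cv2.imwrite('pics/f.png',A[:,:,::-1])
st=monitor.read_state(); print(st['clock'],st['eef_pos'],st['finger_gap'])
E
```

```text
12.625 [520.03804182 261.15936779 212.96051636] 84.70445070026138
```

View pics/f.png

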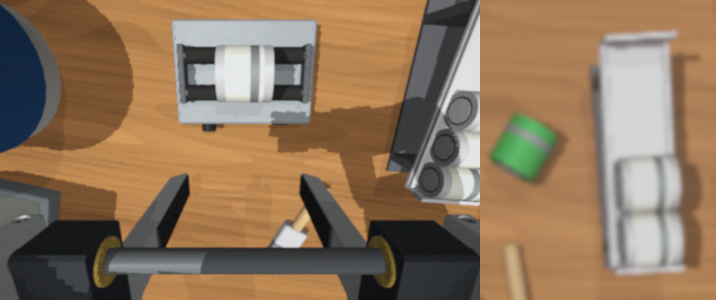

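The tin lies on the rollers at (245,73), centred between the brackets (182 and 310) and parallel to them. The second stout tin has rolled to the front stop, at (650,240) in the right-hand crop.

```bash
python3 -c "
from cell import job
print(job.sign_off())"
```

```text
the job is handed in; nothing more can be done
None
```

The front stout tin is resting on the rollers, centred and let go; the next stout tin has rolled to the front stop, and I handed the job in at about 12.6 s (no verdict was returned).

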